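# Set up the lantern on the telescopic stand and clamp it at its mark

## Robot

A 6-joint arm with a two-finger parallel gripper is mounted at the origin on the work surface. World frame = base frame: x ahead of the robot, y to its left, z up, the work surface at z = 0. Lengths are in m, angles in rad, forces in N, time in s.
With the tool pointing down it reaches from about 0.25 to 0.725 m from the base axis. Payload 4 kg.
Tool frame: the origin (TCP) lies midway between the tips of the shut fingers; the grasp point (between the pads) lies 19 mm behind it (bot.grasp_offset is the distance from the TCP to the grasp point, in m); z points along the fingers, y is the direction in which the jaws open and shut (so a half turn about z gives the same grasp; the last joint's range is limited). The gripper opens to 85 mm and grips with 20 to 120 N. Pads are 22 mm wide; open, the fingers measure 114 mm over their backs; the gripper's body (76 mm by 85 mm) begins 54 mm behind the grasp point. The pads swing forward as they close: fully open they stand 13 mm farther back than shut.
Start: joints at [1.331, 0.241, 0.005, 1.335, 0, 1.571], TCP at [0.119, 0.486, 0.231] pointing down, gripper open.
Joint ranges: [-2.72, 2.72], [-1.05, 1.87], [-1.09, 1.28], [-1.99, 2.15], [-1.42, 1.44], [-3.14, 3.14]. Speed limits (rad/s): [2.79, 2.79, 3.14, 3.14, 3.14, 3.14].

## Interface

Orientations are given as a unit quaternion [x, y, z, w].
In Python, from workcell import sensors, optics, bot gives the robot as it stands.
- The arm moves only by the tool apply_moves, never from a script. Its argument "plan" is one flat list of numbers, 6 for each row, row after row: the shift along the tool's x, y, z in m, then the turn, a rotation vector about the tool's x, y, z in rad. In form: [tx, ty, tz, ax, ay, az, tx, ty, tz, ax, ay, az, ...]. A call has 1 to 12 rows; each row is the pose to reach, as a shift and turn from the pose commanded when the call began, along the tool's axes at that moment; what a row does not reach only later rows make up. A row lasts 1/12 s, in which the tool goes at most 41.7 mm and 7.16 degrees, less where a joint would pass 70% of its speed; a pose out of reach is approached as far as the arm can. A call with a gripper value outside its range is refused whole. "grip" is the finger opening in m, from 0 to 0.0854, set as the call begins (left out, the last holds). The fingers move at their own pace and stop on an object; the grip force is fixed at half the most. Time passes only in rows, so rows that repeat a pose let the fingers close. It gives the time, the measured TCP pose, the force and the opening at its end, in the units of the state.
- sensors.get_obs(): the state, without advancing time (a new reading comes with each control period).
- optics.camera(name): name is "side" or "top" or "wrist"; returns a dict with "pixels" (384x512x3 uint8, red, green, blue), "fx", "fy", "cx", "cy" (pixels), "pose" (4x4, takes a point from camera to world coordinates); the wrist camera has in their place "tool_from_camera" (4x4, takes a point from camera to tool coordinates, whose origin is the TCP and whose axes are the flange's). Camera axes: x right, y up, looking along -z (the intrinsics and any distortion apply to the point x, -y, -z); pixel columns grow to the right and rows downward; lengths in m; the calibration is good to about 2 mm. A picture is of the moment at which its call begins: read the wrist's pose just before it. There is no depth.
- bot.job_done(): hands the job in, once; it reports no verdict.
The state is a dict: "clock": time; "joint_pos": joint angles; "joint_vel": joint speeds; "tau": joint torques, N m; "eef_pos": TCP position; "tool_rot": TCP orientation; "ft_force": force on the tool from outside, world axes, zero at the start; "ft_torque": the same for the moment, N m; "grip_width": finger opening in m.
Only numpy, scipy, OpenCV 4.12 (cv2) and the standard library are available. Lean on these libraries where they do the work, as an engineer would, in place of code of your own. Each camera call takes 0.05 s, during which the arm holds its last target.

## Task

Hang the lantern by its handle in the stand's hook while the stand is still all the way down, and let go of it. Then raise the upper tube, lantern and all, until its clamp collar's lower edge is on the lower tube's black length mark, and, holding it there so that it cannot sink back, squeeze the cam lever fully shut against the tube (not before it is at the mark). Finish still gripping tube and lever together, without letting go; leave the other things on the bench alone.

Things in the scene. Friction and masses are not known exactly. Their poses are not given: they have to be found in the camera images.
- stand: Lamp stand fixed to the bench: round dark base 170 mm across, 100 mm post, knuckle, and a telescopic arm leaning up at 35 degrees above level. Origin: bench level, centre of base. From above the arm points along the stand's +x; y is level and square to the arm; z up. The arm's thin lower tube (18 mm) is fixed, the upper tube slides on it.
- upper_tube (a joint): Travel of the upper tube up the arm from fully down (m), 0 to 0.085, starts 0; at 0.060 the collar edge is at the middle of the length mark. Runs freely: with the lantern about 0.6 kg, it sinks back (3 to 4 N along the arm) unless held or clamped. Aluminium tube 24 mm across, 92 mm long, with collar, T-bar and hook.
- cam_lever (a joint): Angle of the cam lever (rad): 0 shut, along the tube; starts 0.35 to 0.5, opens to 0.8. Flat blade 62 mm long, 7 thick, 16 high, on the -y side; hinged in the collar 14 mm up from its edge, 17.5 mm from the tube's axis; points up the tube, tip swings out sideways. Stays where put; takes 4 to 10 N near the tip. Shut, it clamps the tube; tube and lever are then 33 mm wide together.
- lever_tip (a point): Tip of the cam lever's blade, mid-thickness, 76 mm above the collar edge when shut; its outer face is 21 mm sideways from the tube's axis when shut, about 51 mm at 0.5 rad. x axis: along the blade towards the tip.
- t_bar (a point): Middle of the T-bar, a level aluminium bar 12 mm thick and 120 mm long (ends rubber-capped), crossing the upper tube square to the arm 85 mm above the collar edge, through a black sleeve. Fingers that straddle the tube from above can push the tube up by the underside of this bar. x axis: up along the tube.
- tube_grip (a point): Point on the upper tube's axis 62 mm above the collar edge, just below the T-bar: where fingers pointing straight down go, one on each side of tube and lever. x axis: up along the tube (35 degrees above level); y axis as the stand's (lever on the -y side).
- collar_edge (a point): Centre of the lower edge of the black clamp collar (30 mm square, 26 mm long) at the lower end of the upper tube, on its axis. x axis: up along the tube.
- length_mark (a point): Centre of the length mark, a black band 10 mm wide round the lower tube. Hidden inside the upper tube at the start; it appears below the collar as the tube rises 55 to 65 mm. Axes as the stand's.
- hook_seat (a point): Where the centre of the lantern's handle bar rests in the hook, 66 mm level distance outward from the T-bar. The hook is a 5 mm wire that runs level outward from the tube's end, dips 12 mm into a vee and ends in an upturned tip 20 mm beyond; the tip's top is 8 mm higher than this point, the wire's underside 12 mm lower. The bar lies square to the arm. x axis: up along the tube.
- lantern: Battery work lantern, about 0.3 kg, standing on the bench: round black base 64 mm across, white lens, black cap (84 mm high in all) and a rigid handle of two upright wires and a level bar. Origin: centre of its underside; z up; the handle bar runs along its y axis.
- handle_bar (a point): Middle of the lantern's handle bar: black rubber, 10 mm thick, 92 mm long between the uprights, 145 mm above the lantern's underside, 56 mm of clear space between it and the cap. Gripped about 24 mm to one side, its middle stays free for the hook. Axes as the lantern's.
- tape_roll: Bystander: roll of packing tape lying flat, 104 mm across, 48 mm high. Origin: centre of its underside.
- carton: Bystander: closed cardboard carton 140 x 100 x 75 mm. Origin: centre of its underside.
- stock_bin: Bystander: open blue stock bin 130 x 200 x 75 mm. Origin: centre of its underside.

How it is judged:
By the outcome, as a careful person would: the job done as asked, in the order asked, and still so for the second after the job is handed in, while the arm keeps its last pose, push and grip.
It also fails if it takes over 58 s, if anything falls off the work surface, if the arm or the gripper's body presses on something with over 40 N, if the wrist force passes 120 N, or if a joint passes its speed limit or range.

## Working session

There is one attempt and no reset: what is moved stays moved. The work goes in short steps, Python scripts to look and compute and a tool call to move; the robot and the scene stay as the last step left them, time stands still between calls to the robot, and variables do not carry over. Pictures are saved under pics/ and viewed, and the job is handed in when it is done.

Besides the shell and the picture viewer there is one more tool, called after ">>>" in YAML: its name, and indented under it one key for each argument. apply_moves: Moves the arm, as the interface text tells. Its arguments: {"type":"object","properties":{"plan":{"type":"array","items":{"type":"number"}},"grip":{"type":"number"}},"required":["plan"]}

```bash
ls; mkdir -p pics
python3 - <<'E'
from workcell import sensors, optics, bot
import cv2, numpy as np
o=sensors.get_obs()
print(o)
for n in ("side","top","wrist"):
    c=optics.camera(n); cv2.imwrite(f"pics/{n}0.png",c["pixels"][:,:,::-1])
    print(n,{k:v for k,v in c.items() if k!="pixels"})
print(bot.grasp_offset)
E
```

```text
pics
{'clock': 0.0, 'joint_pos': array([1.33100434e+00, 2.41419066e-01, 3.71451834e-03, 1.33518136e+00,
       6.73557524e-06, 1.57076460e+00]), 'joint_vel': array([-3.35807833e-05,  1.42898523e-03,  1.19625825e-04, -8.42584606e-04,
        1.00780610e-03,  3.51625094e-04]), 'tau': array([-2.13623171e-04, -3.72316396e+01,  2.52409154e+01,  1.69322337e-02,
        1.96017623e-05,  4.86629872e-06]), 'eef_pos': array([0.11859874, 0.48508249, 0.2304062 ]), 'tool_rot': array([ 1.19593138e-01,  9.92822436e-01, -1.03688639e-03, -1.28326493e-04]), 'ft_force': array([-0.11338595,  0.18518456,  0.58574134]), 'ft_torque': array([ 0.03521806, -0.00442422,  0.0062395 ]), 'grip_width': 0.08552579083371711}
side {'fx': 377.2402099980697, 'fy': 377.2402099980697, 'cx': 249.56430009734052, 'cy': 188.52931519031193, 'pose': array([[ 0.96631079,  0.12297247, -0.22610006,  0.34266828],
       [-0.25638941,  0.53684349, -0.80378078, -0.70867547],
       [ 0.02253744,  0.83467169,  0.5502865 ,  0.63047966],
       [ 0.        ,  0.        ,  0.        ,  1.        ]])}
top {'fx': 375.7034455068224, 'fy': 375.7034455068224, 'cx': 253.34660840231072, 'cy': 186.18615672529512, 'pose': array([[ 0.02481992,  0.98286505, -0.18264791,  0.34081601],
       [-0.99967396,  0.02549744,  0.00136172,  0.00925246],
       [ 0.00599544,  0.18255456,  0.98317744,  1.23773258],
       [ 0.        ,  0.        ,  0.        ,  1.        ]])}
wrist {'fx': 317.60200099794355, 'fy': 317.60200099794355, 'cx': 256.7934656983788, 'cy': 191.74706835448242, 'tool_from_camera': array([[-5.96262499e-04,  9.51536400e-01,  3.07535565e-01,
         7.82848462e-02],
       [ 9.99999373e-01,  8.58734770e-04, -7.18145449e-04,
         1.41936052e-05],
       [-9.47433017e-04,  3.07534944e-01, -9.51536316e-01,
        -1.42927670e-01],
       [ 0.00000000e+00,  0.00000000e+00,  0.00000000e+00,
         1.00000000e+00]])}
0.0187
```

View pics/side0.png

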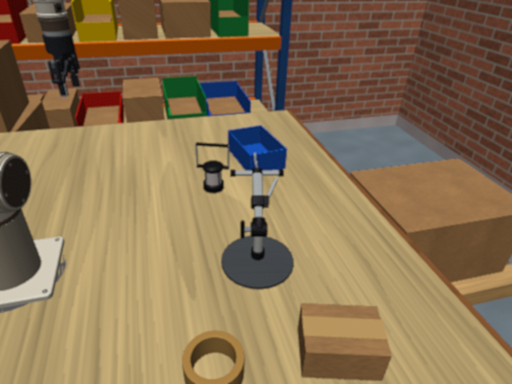

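View pics/top0.png

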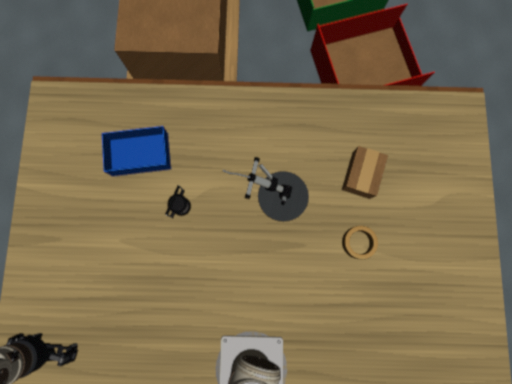

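View pics/wrist0.png

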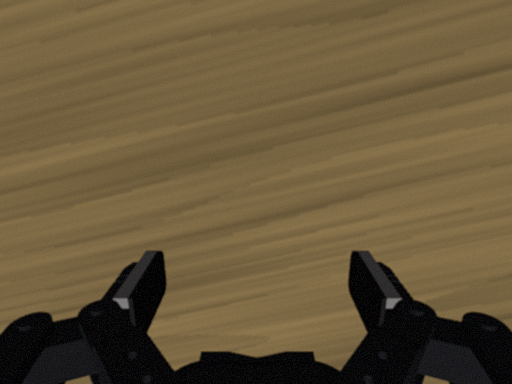

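The side view has the stand base at about (257,261), the T-bar near (257,172), and the lantern near (213,178) with its handle above. The top view has the base at (283,196), with the arm pointing left (+y) and away, and the lantern at (179,203). I'll zoom in to get precise pixels.

Run:
```python
import cv2
a=cv2.imread("pics/top0.png")[145:230,160:320]; cv2.imwrite("pics/topz.png",cv2.resize(a,None,fx=5,fy=5,interpolation=cv2.INTER_CUBIC))
a=cv2.imread("pics/side0.png")[130:290,185:305]; cv2.imwrite("pics/sidez.png",cv2.resize(a,None,fx=3.75,fy=3.75,interpolation=cv2.INTER_CUBIC))
```

```text
(no output)
```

View pics/topz.png

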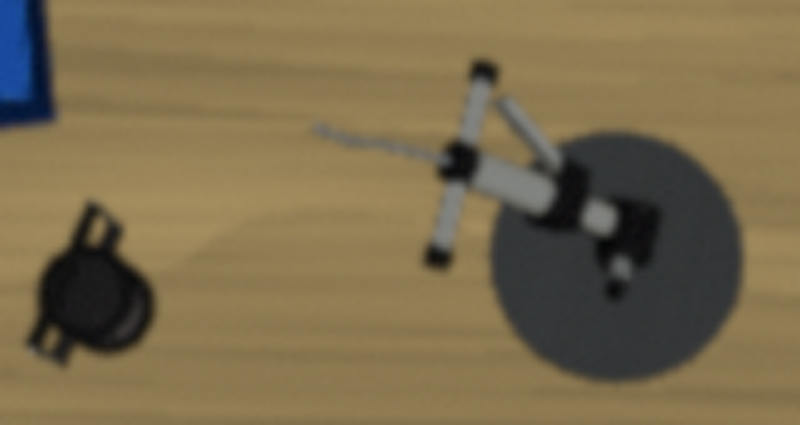

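View pics/sidez.png

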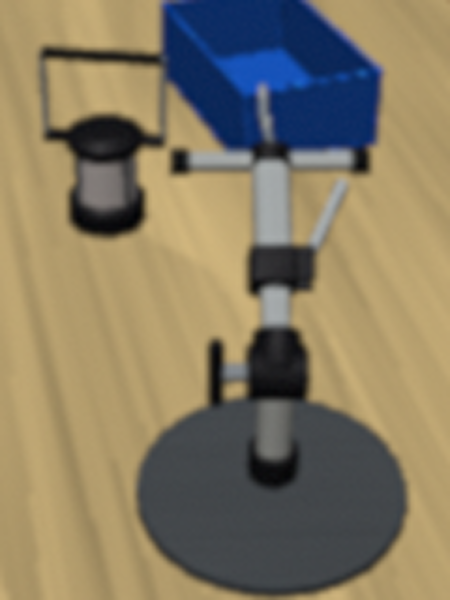

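```bash
cat > h.py <<'E'
import numpy as np, cv2
from scipy.spatial.transform import Rotation as R
from workcell import sensors, optics, bot
def ray(c,px,T=None):
    T=c["pose"] if T is None else T
    d=np.array([(px[0]-c["cx"])/c["fx"],-(px[1]-c["cy"])/c["fy"],-1.])
    d=T[:3,:3]@d
    return T[:3,3],d/np.linalg.norm(d)
def onz(c,px,z,T=None):
    o,d=ray(c,px,T); return o+d*(z-o[2])/d[2]
def tri(rays):
    A=0;b=0
    for o,d in rays:
        P=np.eye(3)-np.outer(d,d);A=A+P;b=b+P@o
    p=np.linalg.solve(A,b)
    return p,[round(1e3*np.linalg.norm((np.eye(3)-np.outer(d,d))@(p-o)),1) for o,d in rays]
def proj(c,p,T=None):
    T=c["pose"] if T is None else T
    q=np.linalg.inv(T)@np.r_[p,1]
    return np.array([c["cx"]+c["fx"]*q[0]/-q[2], c["cy"]+c["fy"]*q[1]/q[2]])
def tool():
    o=sensors.get_obs();T=np.eye(4);T[:3,:3]=R.from_quat(o["tool_rot"]).as_matrix();T[:3,3]=o["eef_pos"];return T
E
python3 - <<'E'
from h import *
np.set_printoptions(precision=4,suppress=True)
s=optics.camera("side");t=optics.camera("top")
zt=lambda x,y:(160+(x+.5)/5-.5,145+(y+.5)/5-.5)
zs=lambda x,y:(185+(x+.5)/3.75-.5,130+(y+.5)/3.75-.5)
def T2(n,a,b):
    p=tri([ray(t,zt(*a)),ray(s,zs(*b))]);print(n,*p);return p[0]
r=T2("barR",(485,72),(361,160));l=T2("barL",(437,257),(180,161));T2("mid",(460,161),(270,158))
print("bar len",np.linalg.norm(r-l))
T2("hooktip",(318,127),(263,86))
T2("leverTip",(504,102),(342,184))
a=T2("hA",(92,205),(160,60));b=T2("hB",(30,345),(45,52));print(np.linalg.norm(a-b),(a+b)/2)
for nm,cam,sc,x0,y0 in(("t",t,None,255,170),("s",s,None,215,235)):
    im=cam["pixels"].astype(int);m=((im.max(2)<85)&(im.max(2)-im.min(2)<25)).astype(np.uint8)
    cs=max(cv2.findContours(m,0,1)[0],key=lambda c:cv2.contourArea(c) if abs(cv2.boundingRect(c)[0]-x0)<40 and abs(cv2.boundingRect(c)[1]-y0)<40 else 0)
    e=cv2.fitEllipse(cv2.convexHull(cs));print(nm,e,cv2.boundingRect(cs))
print("base top",onz(t,zt(617,256),.01), "base side",onz(s,zs(272,492),.01))
print("lantern base side", [onz(s,zs(x,y),0) for x,y in((108,236),)], "top cap",onz(t,zt(88,297),.084))
E
```

```text
barR [0.6175 0.0004 0.1794] [np.float64(0.5), np.float64(0.5)]
barL [0.5079 0.0253 0.1786] [np.float64(0.7), np.float64(0.7)]
mid [0.5632 0.0137 0.1804] [np.float64(1.3), np.float64(1.3)]
bar len 0.1123145776354785
hooktip [0.5805 0.0955 0.1862] [np.float64(0.6), np.float64(0.6)]
leverTip [ 0.6019 -0.0111  0.171 ] [np.float64(0.5), np.float64(0.5)]
hA [0.5392 0.2309 0.1429] [np.float64(1.0), np.float64(1.0)]
hB [0.4559 0.2618 0.1432] [np.float64(0.3), np.float64(0.3)]
0.08882579135871885 [0.4975 0.2464 0.1431]
t ((282.8528137207031, 196.04766845703125), (49.309837341308594, 49.74625015258789), 107.54006958007812) (258, 172, 50, 49)
s ((256.5662536621094, 253.97557067871094), (69.23616027832031, 73.22948455810547), 144.0993194580078) (222, 217, 71, 72)
base top [ 0.5391 -0.0914  0.01  ] base side [ 0.5367 -0.1005  0.01  ]
lantern base side [array([0.4912, 0.2152, 0.    ])] top cap [0.493  0.2417 0.084 ]
```

The two views agree to about 1 mm, and the sizes check out: the T-bar midpoint is at z 0.179, the handle bar at z 0.143 and 89 mm long, and the hook tip 84 mm out. Next I'll compute the move to above the handle, on the robot-near side of the bar.

```bash
cat >> h.py <<'E'
def down(yawx_deg):  # tool z down, tool x at given world yaw
    a=np.radians(yawx_deg);x=np.array([np.cos(a),np.sin(a),0]);z=np.array([0,0,-1.]);return np.c_[x,np.cross(z,x),z]
def delta(p,yaw):
    T=tool();d=T[:3,:3].T@(np.array(p)-T[:3,3]);r=R.from_matrix(T[:3,:3].T@down(yaw)).as_rotvec()
    print("delta",np.round(np.r_[d,r],4))
E
python3 -c "
from h import *
delta((.475,.2548,.205),159.6)"
```

```text
delta [-0.4009 -0.1394  0.026  -0.001   0.      0.1162]
```

>>> apply_moves:
  plan: [-0.401,-0.139,0.026,0,0,0.116,-0.401,-0.139,0.026,0,0,0.116,-0.401,-0.139,0.026,0,0,0.116,-0.401,-0.139,0.026,0,0,0.116,-0.401,-0.139,0.026,0,0,0.116,-0.401,-0.139,0.026,0,0,0.116,-0.401,-0.139,0.026,0,0,0.116,-0.401,-0.139,0.026,0,0,0.116,-0.401,-0.139,0.026,0,0,0.116,-0.401,-0.139,0.026,0,0,0.116,-0.401,-0.139,0.026,0,0,0.116,-0.401,-0.139,0.026,0,0,0.116]
  grip: 0.085

```text
clock: 1.25
eef_pos: [0.4773, 0.2533, 0.2044]
tool_rot: [0.179, 0.984, -0.0, -0.0]
ft_force: [-0.4, 0.5, -0.9]
grip_width: 0.0846
```

>>> apply_moves:
  plan: [0,0,0,0,0,0,0,0,0,0,0,0,0,0,0,0,0,0]

```text
clock: 1.5
eef_pos: [0.474, 0.2565, 0.2055]
tool_rot: [0.176, 0.984, 0.0, -0.0]
ft_force: [0.1, 0.6, 0.4]
grip_width: 0.0847
```

Run:
```python
from h import *
T=tool();c=optics.camera("wrist");W=T@c["tool_from_camera"]
cv2.imwrite("pics/w1.png",c["pixels"][:,:,::-1])
print(T.round(4))
print([proj(c,p,W).round(1) for p in([.4975,.2464,.145],[.5392,.2309,.145],[.4559,.2618,.145])])
```

```text
[[-9.382e-01  3.461e-01 -3.000e-04  4.740e-01]
 [ 3.461e-01  9.382e-01  2.000e-04  2.565e-01]
 [ 3.000e-04  1.000e-04 -1.000e+00  2.055e-01]
 [ 0.000e+00  0.000e+00  0.000e+00  1.000e+00]]
[array([254.6, 242.9]), array([254.6, 296.2]), array([254.5, 182.9])]
```

View pics/w1.png

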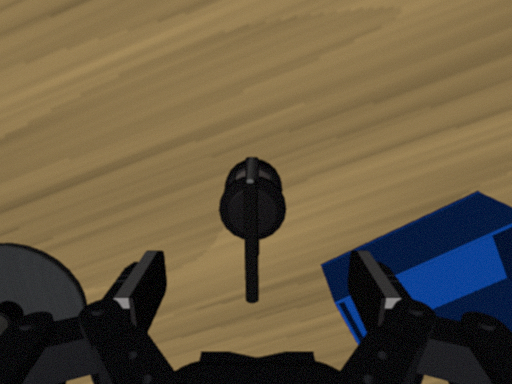

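The bar runs from about (252,158) to (252,300), centred across the jaws and parallel to tool x. I'll measure its ends on the plane z=0.15.

```bash
python3 - <<'E'
from h import *
T=tool();c=optics.camera("wrist");W=T@c["tool_from_camera"]
g=c["pixels"].max(2)
for r in (165,200,240,250,260,280,295): 
    x=np.where(g[r,215:300]<28)[0]+215; print(r,x.min() if len(x) else 0,x.max() if len(x) else 0)
print(g[150:172,252],g[290:308,252])
for z in(.145,.15):
  a,b=[onz(c,p,z,W) for p in((251.5,184),(252,301))];b2=onz(c,(251.5,157),z,W);print(z,a,b,b2,np.linalg.norm(b-b2));
E
python3 - <<'E'
import cv2
a=cv2.imread("pics/w1.png")[140:310,190:310];cv2.imwrite("pics/w1z.png",cv2.convertScaleAbs(cv2.resize(a,None,fx=3.5,fy=3.5),alpha=2.5))
E
```

```text
165 237 269
200 221 283
240 245 257
250 246 257
260 246 256
280 246 256
295 247 257
[132 134 133 134 139 139 113  75  43  42  43  42  41  39  39  40  42  43
  40  38  38  41] [ 24  17  23  20  13  16  20  12  26  19  22  16  52 111 131 137 137 132]
0.145 [0.45600379 0.25970628 0.145     ] [0.54266521 0.22759539 0.145     ] [0.43885922 0.26613895 0.145     ] 0.11073071226020706
0.15 [0.45464269 0.26029562 0.15      ] [0.53917528 0.22897353 0.15      ] [0.43791927 0.26657027 0.15      ] 0.10801062582189752
```

View pics/w1z.png

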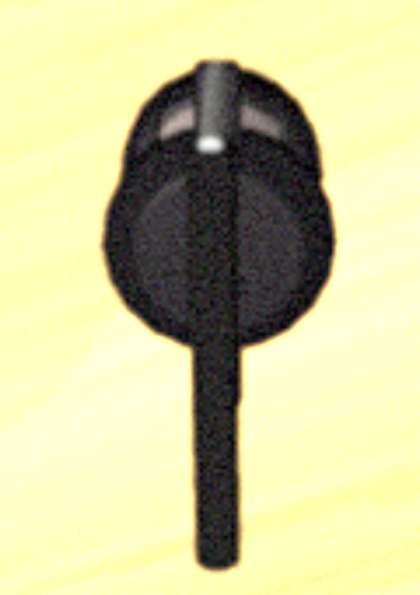

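The bar ends project to 92 mm apart, with the middle at about (0.498, 0.245), which agrees with the fixed cameras. I'll descend.

```bash
python3 -c "
from h import *
delta((.4755,.2535,.126),159.6)"
```

```text
delta [-0.0023 -0.0024  0.0797  0.0003  0.0001  0.0027]
```

>>> apply_moves:
  plan: [-0.002,-0.0025,0.03,0,0,0,-0.002,-0.0025,0.06,0,0,0,-0.002,-0.0025,0.08,0,0,0,-0.002,-0.0025,0.08,0,0,0,-0.002,-0.0025,0.08,0,0,0]

```text
clock: 2.02
eef_pos: [0.4749, 0.2526, 0.1248]
tool_rot: [0.176, 0.984, -0.001, -0.001]
ft_force: [-0.3, -0.3, 1.2]
grip_width: 0.085
```

>>> apply_moves:
  plan: [0,0,0,0,0,0,0,0,0,0,0,0,0,0,0,0,0,0,0,0,0,0,0,0,0,0,0,0,0,0,0,0,0,0,0,0,0,0,0,0,0,0,0,0,0,0,0,0,0,0,0,0,0,0,0,0,0,0,0,0,0,0,0,0,0,0,0,0,0,0,0,0]
  grip: 0

```text
clock: 3.02
eef_pos: [0.4764, 0.2524, 0.1259]
tool_rot: [0.177, 0.984, 0.0, 0.0]
ft_force: [-1.2, -0.6, 5.4]
grip_width: 0.0078
```

Run:
```python
from h import *
T=tool();c=optics.camera("wrist")
cv2.imwrite("pics/w2.png",c["pixels"][:,:,::-1])
print(T.round(4),sensors.get_obs()["grip_width"])
```

```text
[[-9.373e-01  3.484e-01  6.000e-04  4.764e-01]
 [ 3.484e-01  9.373e-01  2.000e-04  2.524e-01]
 [-5.000e-04  4.000e-04 -1.000e+00  1.259e-01]
 [ 0.000e+00  0.000e+00  0.000e+00  1.000e+00]] 0.007932432153261256
```

View pics/w2.png

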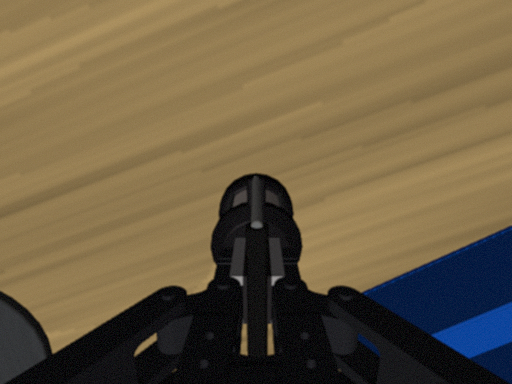

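The bar is held between the pads and its near end shows at (257,225). I'll work out where along the bar it is held, then lift.

Run:
```python
from h import *
T=tool();c=optics.camera("wrist");W=T@c["tool_from_camera"]
for z in (.145,.149):
  p=onz(c,(257,225),z,W);print(p,T[:3,:3].T@(p-T[:3,3]))
# plan hang poses
y=77.2;a=np.array([np.cos(np.radians(y)),np.sin(np.radians(y)),0]);Tm=np.array([.5627,.0133,.179])
seat=Tm+.066*a; seat[2]=.1785;print("seat",seat)
u=np.array([np.cos(np.radians(y+90)),np.sin(np.radians(y+90)),0])
print("u",u,"grip over seat TCP",seat+.0235*u-[0,0,.019])
```

```text
[0.45445648 0.2607916  0.145     ] [ 0.0235082   0.00024914 -0.01919835]
[0.45279187 0.26140312 0.149     ] [ 0.02527962  0.0002436  -0.02319921]
seat [0.5773222  0.07765986 0.1785    ]
u [-0.97514935  0.2215485   0.        ] grip over seat TCP [0.55440619 0.08286625 0.1595    ]
```

>>> apply_moves:
  plan: [0,0,-0.02,0,0,0,0,0,-0.045,0,0,0,0,0,-0.07,0,0,0,0,0,-0.07,0,0,0,0,0,-0.07,0,0,0]

```text
clock: 3.53
eef_pos: [0.4769, 0.2528, 0.1957]
tool_rot: [0.177, 0.984, 0.001, 0.001]
ft_force: [0.4, -0.0, -2.7]
grip_width: 0.0075
```

Weight reads 2.7 N and the grip is about 22 mm off the middle. I'll move to the pre-hang pose, 80 mm outward of the seat.

```bash
python3 -c "
from h import *
delta((.573,.1607,.187),167.2)"
```

```text
delta [-0.1221 -0.0529  0.0087  0.0016  0.0014 -0.1324]
```

>>> apply_moves:
  plan: [-0.02,-0.009,0.002,0,0,-0.02,-0.04,-0.018,0.004,0,0,-0.045,-0.06,-0.027,0.005,0,0,-0.066,-0.08,-0.035,0.006,0,0,-0.09,-0.1,-0.044,0.008,0,0,-0.11,-0.115,-0.05,0.009,0,0,-0.125,-0.122,-0.053,0.009,0,0,-0.132,-0.122,-0.053,0.009,0,0,-0.132,-0.122,-0.053,0.009,0,0,-0.132]

```text
clock: 4.28
eef_pos: [0.5711, 0.1601, 0.1846]
tool_rot: [0.112, 0.994, -0.0, -0.002]
ft_force: [-0.2, -0.3, -2.4]
grip_width: 0.0078
```

Run:
```python
from h import *
T=tool();print(T.round(4),sensors.get_obs()["grip_width"],sensors.get_obs()["ft_force"])
for n,(x0,y0,x1,y1) in dict(side=(190,100,310,290),top=(150,120,320,240),wrist=(0,0,512,384)).items():
    c=optics.camera(n);a=c["pixels"][y0:y1,x0:x1,::-1]
    k=min(800/(x1-x0),600/(y1-y0));cv2.imwrite(f"pics/{n}3.png",cv2.resize(a,None,fx=k,fy=k,interpolation=cv2.INTER_CUBIC));print(n,k)
```

```text
[[-9.749e-01  2.227e-01 -3.500e-03  5.711e-01]
 [ 2.227e-01  9.749e-01 -2.000e-04  1.601e-01]
 [ 3.400e-03 -9.000e-04 -1.000e+00  1.846e-01]
 [ 0.000e+00  0.000e+00  0.000e+00  1.000e+00]] 0.007782091784294885 [-0.23369077 -0.34903195 -2.4336628 ]
side 3.1578947368421053
top 4.705882352941177
wrist 1.5625
```

View pics/side3.png

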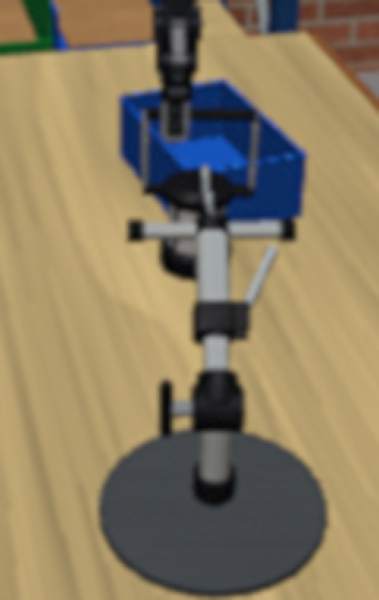

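View pics/top3.png

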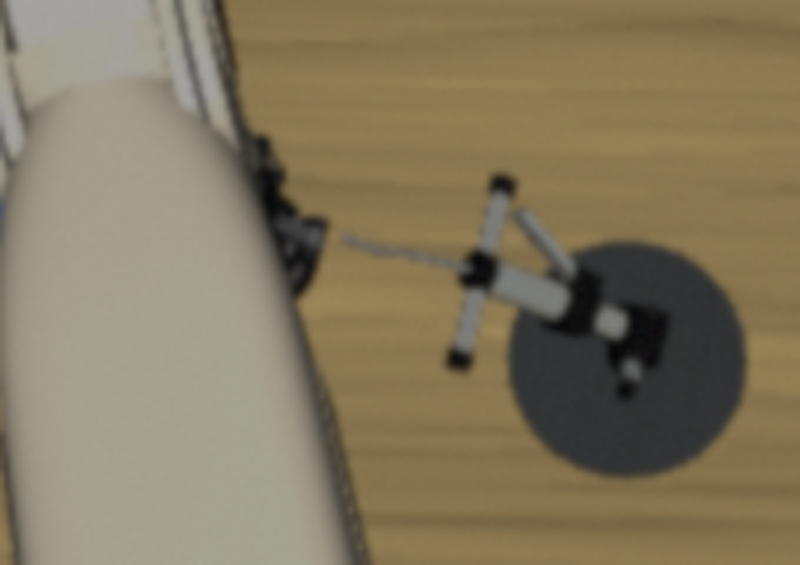

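View pics/wrist3.png

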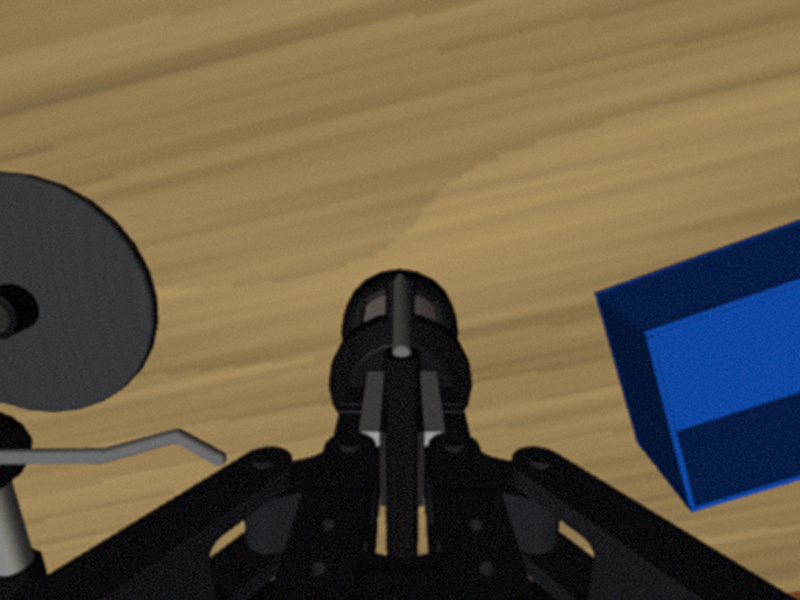

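The wrist view shows the hook with its level wire, the vee at about (178,433) and the tip at about (222,459) in scaled pixels. The side view shows the handle bar above the hook tip and the cap below it. I'll cross-check the seat from the wrist view.

Run:
```python
from h import *
np.set_printoptions(precision=4,suppress=True)
T=tool();c=optics.camera("wrist");W=T@c["tool_from_camera"];k=1.5625
f=lambda x,y:((x+.5)/k-.5,(y+.5)/k-.5)
for z in (.164,.169,.174): print("vee",z,onz(c,f(178,434),z,W))
for z in (.181,.185,.187): print("tip",z,onz(c,f(224,460),z,W))
for z in (.179,.184): print("kink",z,onz(c,f(105,455),z,W))
# triangulate tip with side, top
s=optics.camera("side");t=optics.camera("top")
sk=3.15789;tk=4.70588
S=lambda x,y:ray(s,(190+(x+.5)/sk-.5,100+(y+.5)/sk-.5));Tt=lambda x,y:ray(t,(150+(x+.5)/tk-.5,120+(y+.5)/tk-.5))
print(tri([Tt(342,238),ray(c,f(224,460),W),S(205,168)]))
print("bar end R (wrist)",onz(c,f(401,351),T[2,3]+.021,W))
# bar height from side: ends
e=S(148,114);e2=S(256,118);
print("barL/R at tool plane",[ (o+d*((T[1,3]+.0-o[1])/d[1])) for o,d in(e,e2)])
```

```text
vee 0.164 [0.5805 0.0714 0.164 ]
vee 0.169 [0.5779 0.0746 0.169 ]
vee 0.174 [0.5753 0.0779 0.174 ]
tip 0.181 [0.5851 0.0944 0.181 ]
tip 0.185 [0.5827 0.0966 0.185 ]
tip 0.187 [0.5815 0.0978 0.187 ]
kink 0.179 [0.5751 0.053  0.179 ]
kink 0.184 [0.5724 0.0572 0.184 ]
(array([0.5809, 0.0976, 0.1852]), [np.float64(0.5), np.float64(1.4), np.float64(1.3)])
bar end R (wrist) [0.5473 0.1664 0.207 ]
barL/R at tool plane [array([0.5483, 0.161 , 0.205 ]), array([0.6422, 0.161 , 0.1919])]
```

```bash
python3 -c "
from h import *
delta((.555,.0825,.186),167.2)"
```

```text
delta [-0.0011 -0.0802  0.0005  0.0002  0.0001  0.0008]
```

>>> apply_moves:
  plan: [0,-0.01,0,0,0,0,0,-0.02,0,0,0,0,-0.001,-0.03,0,0,0,0,-0.001,-0.04,0,0,0,0,-0.001,-0.05,0,0,0,0,-0.001,-0.06,0,0,0,0,-0.001,-0.07,0,0,0,0,-0.001,-0.077,0,0,0,0,-0.001,-0.08,0,0,0,0,-0.001,-0.08,0,0,0,0,-0.001,-0.08,0,0,0,0]

```text
clock: 5.5
eef_pos: [0.5555, 0.082, 0.1864]
tool_rot: [0.112, 0.994, 0.0, 0.0]
ft_force: [0.4, 0.2, -2.2]
grip_width: 0.0076
```

```bash
cat >> h.py <<'E'
def shots(tag,**kw):
    B=dict(side=(190,100,310,290),top=(150,120,320,240),wrist=(0,0,512,384));B.update(kw)
    for n,b in B.items():
        if b is None: continue
        x0,y0,x1,y1=b;c=optics.camera(n);a=c["pixels"][y0:y1,x0:x1,::-1]
        k=min(800/(x1-x0),600/(y1-y0));cv2.imwrite(f"pics/{n}{tag}.png",cv2.resize(a,None,fx=k,fy=k,interpolation=cv2.INTER_CUBIC))
    o=sensors.get_obs();print(round(o["clock"],2),o["eef_pos"].round(4),o["ft_force"].round(1),round(o["grip_width"],4))
E
python3 -c "
from h import *
shots('4',top=None)"
```

```text
5.6 [0.5556 0.0824 0.1863] [ 0.   1.2 -2.8] 0.008
```

View pics/side4.png

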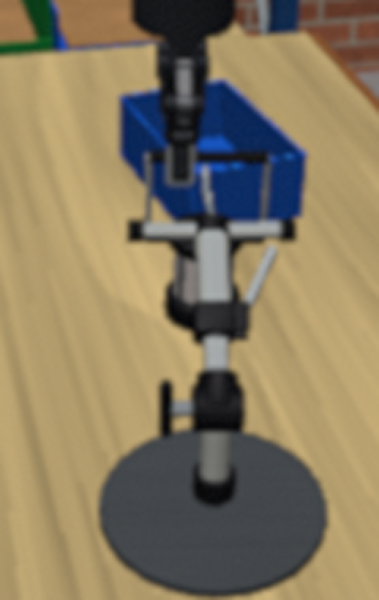

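View pics/wrist4.png

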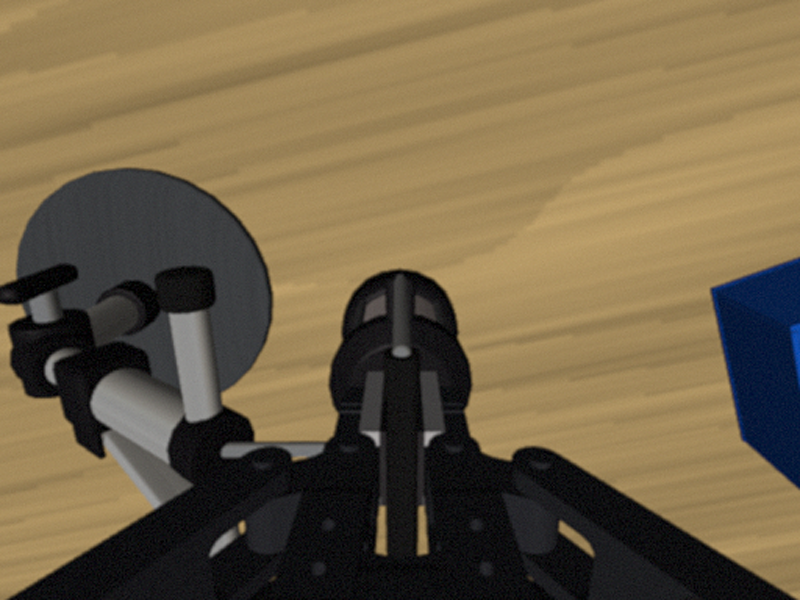

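The handle bar (y≈157) spans the hook tip (205,168), which is near its middle. I'll lower it and watch the force.

>>> apply_moves:
  plan: [0,0,0.004,0,0,0,0,0,0.008,0,0,0,0,0,0.012,0,0,0,0,0,0.016,0,0,0,0,0,0.019,0,0,0,0,0,0.021,0,0,0,0,0,0.021,0,0,0]

```text
clock: 6.18
eef_pos: [0.555, 0.082, 0.1645]
tool_rot: [0.112, 0.994, -0.0, -0.001]
ft_force: [-0.8, 0.6, -3.2]
grip_width: 0.0079
```

>>> apply_moves:
  plan: [0,0,0.002,0,0,0,0,0,0.004,0,0,0,0,0,0.005,0,0,0,0,0,0.005,0,0,0]

```text
clock: 6.52
eef_pos: [0.5558, 0.0819, 0.1613]
tool_rot: [0.112, 0.994, 0.0, 0.001]
ft_force: [-1.6, -0.6, 2.3]
grip_width: 0.0077
```

Contact came at bar z≈0.18, which is the vee height (the tip would have touched at about 0.19). I'll open part-way.

>>> apply_moves:
  plan: [0,0,0,0,0,0,0,0,0,0,0,0,0,0,0,0,0,0,0,0,0,0,0,0,0,0,0,0,0,0,0,0,0,0,0,0]
  grip: 0.03

```text
clock: 7.02
eef_pos: [0.5554, 0.082, 0.1602]
tool_rot: [0.112, 0.994, 0.0, -0.0]
ft_force: [0.1, 0.1, -0.8]
grip_width: 0.0298
```

```bash
python3 -c "
from h import *
shots('5',top=None)"
```

```text
7.12 [0.5554 0.082  0.1602] [ 0.5 -0.2 -1. ] 0.03
```

View pics/side5.png

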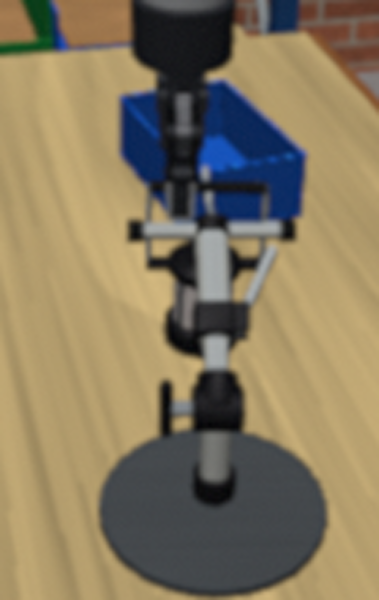

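View pics/wrist5.png

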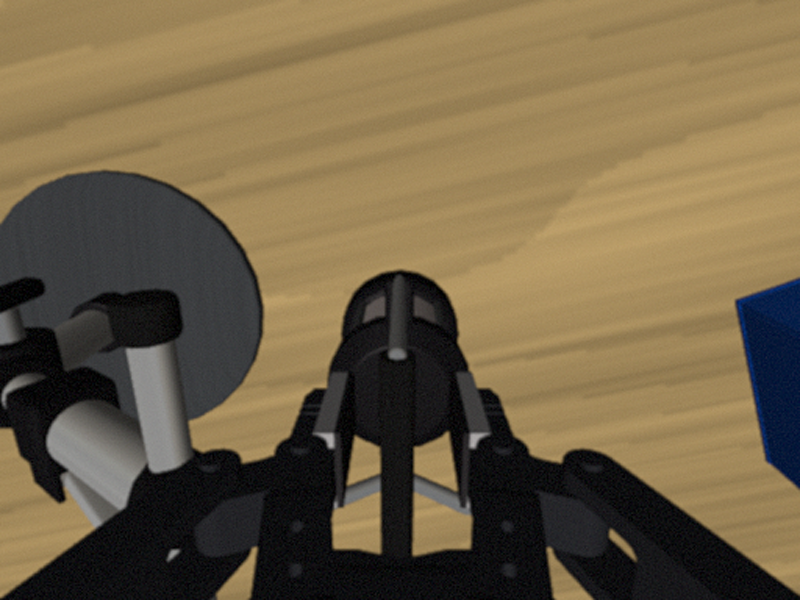

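The bar sits in the vee: the wire shows on both sides of it, dipping beneath, and the side view has the hook tip rising above it. I'll back straight up, then turn 90° and go above the tube grip.

>>> apply_moves:
  plan: [0,0,-0.01,0,0,0,0,0,-0.02,0,0,0,0,0,-0.04,0,0,0,0,0,-0.06,0,0,0,0,0,-0.075,0,0,0,0,0,-0.075,0,0,0]

```text
clock: 7.62
eef_pos: [0.5577, 0.0824, 0.2405]
tool_rot: [0.112, 0.994, 0.001, 0.004]
ft_force: [-0.6, 1.2, 0.6]
grip_width: 0.0297
```

```bash
python3 -c "
from h import *
delta((.5764,-.009,.235),257.2)"
```

```text
delta [-0.0384 -0.085   0.0055 -0.0039  0.009  -1.5712]
```

>>> apply_moves:
  plan: [-0.038,-0.085,0,0,0,-1.571,-0.038,-0.085,0,0,0,-1.571,-0.038,-0.085,0,0,0,-1.571,-0.038,-0.085,0,0,0,-1.571,-0.038,-0.085,0,0,0,-1.571,-0.038,-0.085,0,0,0,-1.571,-0.038,-0.085,0,0,0,-1.571,-0.038,-0.085,0,0,0,-1.571,-0.038,-0.085,0,0,0,-1.571,-0.038,-0.085,0,0,0,-1.571,-0.038,-0.085,0,0,0,-1.571,-0.038,-0.085,0,0,0,-1.571]
  grip: 0.085

```text
clock: 8.62
eef_pos: [0.5734, -0.0093, 0.235]
tool_rot: [-0.591, 0.807, 0.0, -0.0]
ft_force: [0.7, 0.8, 0.2]
grip_width: 0.0854
```

```bash
python3 -c "
from h import *
delta((.5764,-.009,.235),257.2)
print(sensors.get_obs()['joint_pos'].round(3))"
```

```text
delta [-0.0012 -0.0028  0.      0.0004 -0.0001 -0.0838]
[-0.016  0.388  0.22   1.403 -0.    -1.28 ]
```

>>> apply_moves:
  plan: [-0.001,-0.003,0,0,0,-0.084,-0.001,-0.003,0,0,0,-0.084,-0.001,-0.003,0,0,0,-0.084,-0.001,-0.003,0,0,0,-0.084]

```text
clock: 8.95
eef_pos: [0.5765, -0.0093, 0.2351]
tool_rot: [-0.621, 0.784, 0.0, -0.0]
ft_force: [0.3, -0.4, -0.0]
grip_width: 0.0851
```

```bash
python3 -c "
from h import *
shots('6',top=None)
print(tool().round(4))"
```

```text
9.05 [ 0.5766 -0.0093  0.2352] [ 0.3 -0.8 -0.2] 0.0848
[[-2.285e-01 -9.735e-01 -3.000e-04  5.766e-01]
 [-9.735e-01  2.285e-01 -0.000e+00 -9.300e-03]
 [ 1.000e-04  3.000e-04 -1.000e+00  2.352e-01]
 [ 0.000e+00  0.000e+00  0.000e+00  1.000e+00]]
```

View pics/side6.png

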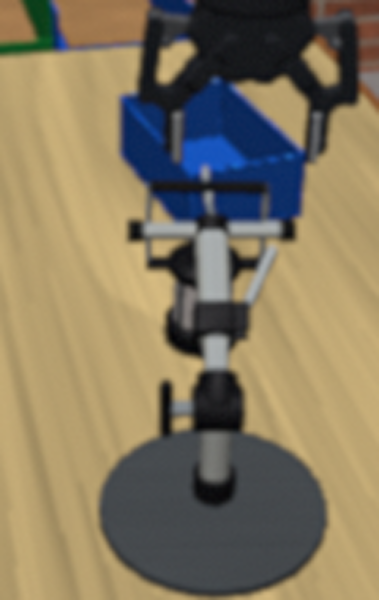

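View pics/wrist6.png

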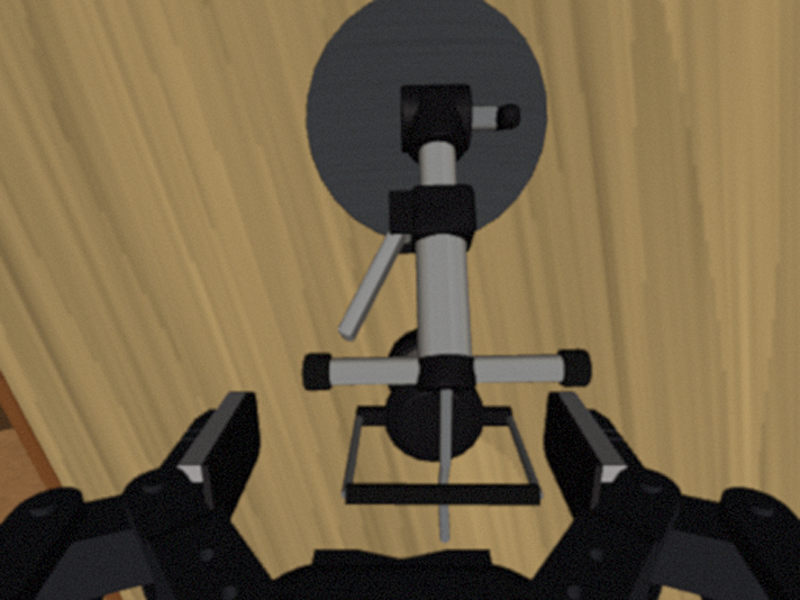

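The wrist view shows everything: the lantern bar rests on the hook at (445,493), the T-bar runs from (317,371) to (575,368), the lever tip is at (348,332), and the collar lower edge is near y≈187. I'll refine the tube position from it.

Run:
```python
from h import *
np.set_printoptions(precision=4,suppress=True)
T=tool();c=optics.camera("wrist");W=T@c["tool_from_camera"];k=1.5625
f=lambda x,y:((x+.5)/k-.5,(y+.5)/k-.5)
L=lambda p:T[:3,:3].T@(p-T[:3,3])
for n,p,z in(("barL",(304,371),.179),("barR",(590,368),.179),("sleeve",(446,371),.179),("levtip",(348,333),.172),("collartop",(437,187),.147)):
    q=onz(c,f(*p),z,W);print(n,q,L(q))
```

```text
barL [ 0.6234 -0.001   0.179 ] [-0.0188 -0.0437  0.0562]
barR [0.5001 0.0265 0.179 ] [-0.0174  0.0826  0.0562]
sleeve [0.5623 0.0134 0.179 ] [-0.0188  0.0191  0.0562]
levtip [ 0.6012 -0.0114  0.172 ] [-0.0035 -0.0245  0.0632]
collartop [ 0.5481 -0.0622  0.147 ] [0.058  0.0156 0.0882]
```

All points agree with the earlier values, and the fingers have 11 to 14 mm clearance each side. I'll descend with 5 mm extra gap below the T-bar.

>>> apply_moves:
  plan: [0.005,0,0.015,0,0,0,0.005,0,0.03,0,0,0,0.005,0,0.045,0,0,0,0.005,0,0.06,0,0,0,0.005,0,0.075,0,0,0,0.005,0,0.085,0,0,0,0.005,0,0.09,0,0,0,0.005,0,0.09,0,0,0]

```text
clock: 9.77
eef_pos: [0.5748, -0.0142, 0.1441]
tool_rot: [-0.621, 0.783, 0.001, -0.001]
ft_force: [0.2, -0.5, 0.6]
grip_width: 0.0852
```

```bash
python3 -c "
from h import *
shots('7',top=None)
print(tool().round(4))"
```

```text
9.87 [ 0.576  -0.0142  0.1458] [-0.3  0.1 -0.9] 0.085
[[-2.275e-01 -9.738e-01  7.000e-04  5.760e-01]
 [-9.738e-01  2.275e-01 -0.000e+00 -1.420e-02]
 [-1.000e-04 -7.000e-04 -1.000e+00  1.458e-01]
 [ 0.000e+00  0.000e+00  0.000e+00  1.000e+00]]
```

View pics/side7.png

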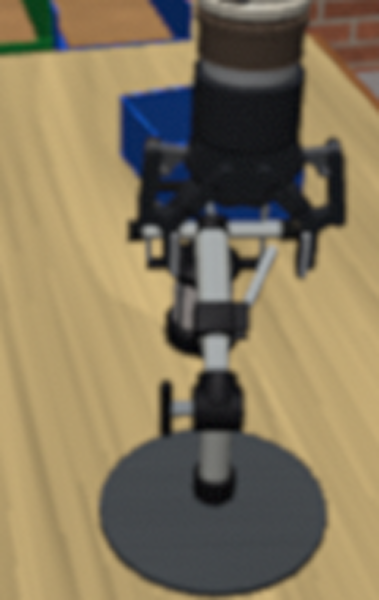

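View pics/wrist7.png

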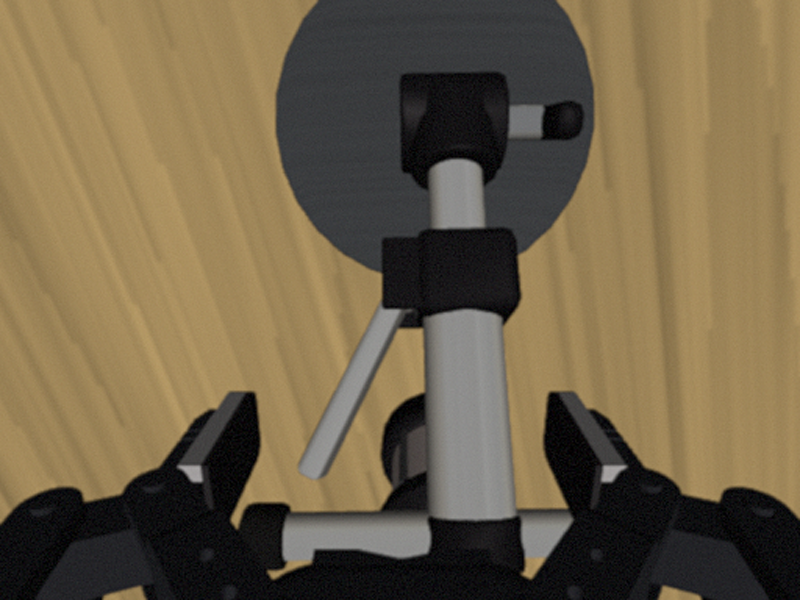

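The fingers straddle tube and lever with clearance, and the T-bar is just ahead of them. I'll narrow the opening to 70 mm so that both fingers can bear on the bar, and advance to contact.

>>> apply_moves:
  plan: [0,0.002,0,0,0,0,-0.002,0.002,0,0,0,0,-0.004,0.002,0,0,0,0,-0.006,0.002,0,0,0,0,-0.007,0.002,0,0,0,0,-0.007,0.002,0,0,0,0]
  grip: 0.07

```text
clock: 10.37
eef_pos: [0.5752, -0.0086, 0.1461]
tool_rot: [-0.621, 0.783, -0.002, -0.001]
ft_force: [-0.1, -6.2, 3.0]
grip_width: 0.0701
```

>>> apply_moves:
  plan: [-0.004,0,-0.003,0,0,0,-0.008,0,-0.0055,0,0,0,-0.012,0,-0.0085,0,0,0,-0.0165,0,-0.0115,0,0,0,-0.0165,0,-0.0115,0,0,0]

```text
clock: 10.78
eef_pos: [0.5789, 0.008, 0.1579]
tool_rot: [-0.622, 0.783, -0.001, -0.001]
ft_force: [-1.6, -6.1, 4.0]
grip_width: 0.07
```

```bash
python3 -c "
from h import *
shots('8',top=None)
print(tool().round(4))"
```

```text
10.88 [0.5788 0.0076 0.1577] [-2.4 -6.8  2.9] 0.0702
[[-2.277e-01 -9.737e-01  1.000e-04  5.788e-01]
 [-9.737e-01  2.277e-01 -3.600e-03  7.600e-03]
 [ 3.500e-03 -9.000e-04 -1.000e+00  1.577e-01]
 [ 0.000e+00  0.000e+00  0.000e+00  1.000e+00]]
```

View pics/side8.png

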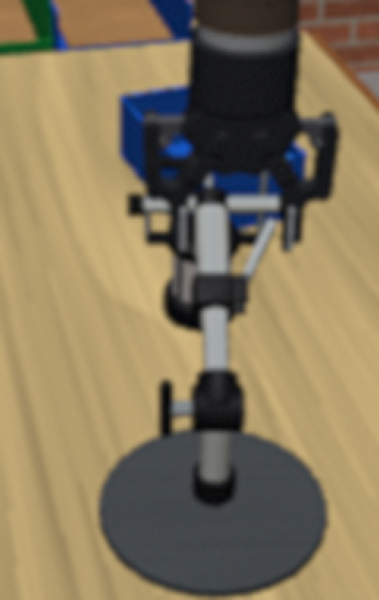

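View pics/wrist8.png

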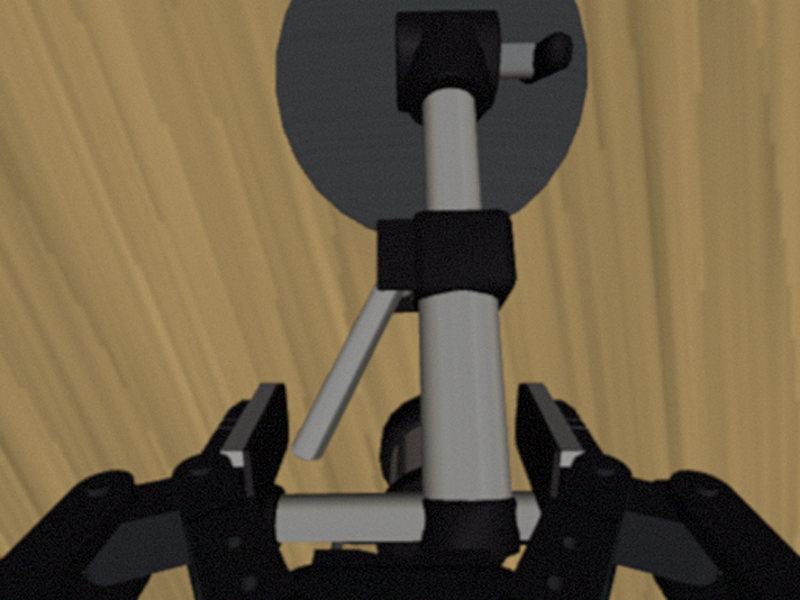

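The tube is rising, the push is about 7 N, and the lever is untouched. I'll calculate the travel so far from the collar edge in the wrist and side views.

```bash
cat >> h.py <<'E'
a=np.array([np.cos(np.radians(77.2)),np.sin(np.radians(77.2)),0]);n=np.array([a[1],-a[0],0]) # n = stand -y
c35,s35=np.cos(np.radians(35)),np.sin(np.radians(35));ax=c35*a+s35*np.array([0,0,1.]);up=-s35*a+c35*np.array([0,0,1.])
Tm=np.array([.5623,.0132,.179])
def collar(d,upo=.015,along=-.085): return Tm+(along+d)*ax+up*upo
def travel(row,c,W,upo=.015,along=-.085):
    ds=np.linspace(-.02,.1,1201);r=[proj(c,collar(d,upo,along),W)[1] for d in ds];return ds[np.argmin(np.abs(np.array(r)-row))]
E
python3 - <<'E'
from h import *
T=tool();c=optics.camera("wrist");W=T@c["tool_from_camera"]
print("wrist travel",travel((210.5)/1.5625-.5,c,W), "front edge",travel((292)/1.5625-.5,c,W,along=-.059))
s=optics.camera("side")
print("side travel low edge",[travel(100+(y+.5)/3.1579-.5,s,s["pose"],-.015*0) for y in(308,)], "Tbar",travel(100+204/3.1579-.5,s,s["pose"],0,0))
g=c["pixels"].max(2);print(g[120:140,289])
E
```

```text
wrist travel 0.021300000000000003 front edge 0.020400000000000005
side travel low edge [np.float64(0.023300000000000005)] Tbar 0.0212
[133 135 136 134 136 133 134 135 134 138 135 136 138 132  85  29  10  14
  19  24]
```

Travel is about 21 mm and the views agree. I'll go about 34 mm further, then look for the mark.

>>> apply_moves:
  plan: [-0.004,0,-0.003,0,0,0,-0.008,0,-0.0055,0,0,0,-0.012,0,-0.0085,0,0,0,-0.016,0,-0.011,0,0,0,-0.02,0,-0.014,0,0,0,-0.024,0,-0.017,0,0,0,-0.028,0,-0.0195,0,0,0,-0.028,0,-0.0195,0,0,0]

```text
clock: 11.65
eef_pos: [0.5848, 0.0352, 0.1774]
tool_rot: [-0.622, 0.783, -0.001, -0.001]
ft_force: [-2.9, -5.4, 4.4]
grip_width: 0.0696
```

```bash
python3 -c "
from h import *
shots('9',top=None)
print(tool().round(4))
T=tool();c=optics.camera('wrist')
print(c['pixels'].max(2)[90:160,289:292].mean(1).astype(int))"
```

```text
11.75 [0.5847 0.0348 0.1771] [-2.4 -6.7  2.9] 0.0698
[[-2.277e-01 -9.737e-01 -8.000e-04  5.847e-01]
 [-9.737e-01  2.277e-01 -3.800e-03  3.480e-02]
 [ 3.800e-03 -1.000e-04 -1.000e+00  1.771e-01]
 [ 0.000e+00  0.000e+00  0.000e+00  1.000e+00]]
[129 128 130 128 128 129 128 127 128 128 127 129 127 129 128 129 129 129
 127 129 129 129 129 128 128 129 128 130 127 129 128 131 129 129 128 129
 130 129 129 128 129 130 132 125  82  30   9  18  15  18  22  17  18  13
  20  19  18  18  18  22  20  19  19  22  20  19  25  16  15  18]
```

View pics/side9.png

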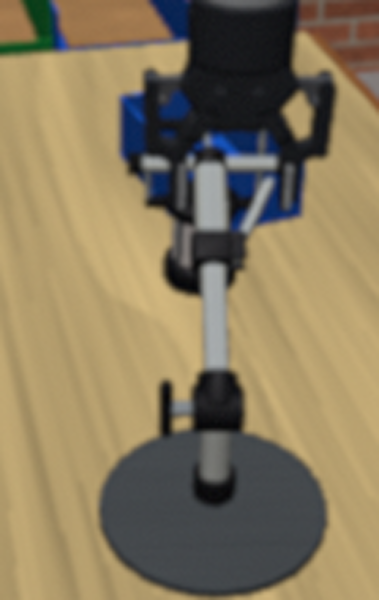

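View pics/wrist9.png

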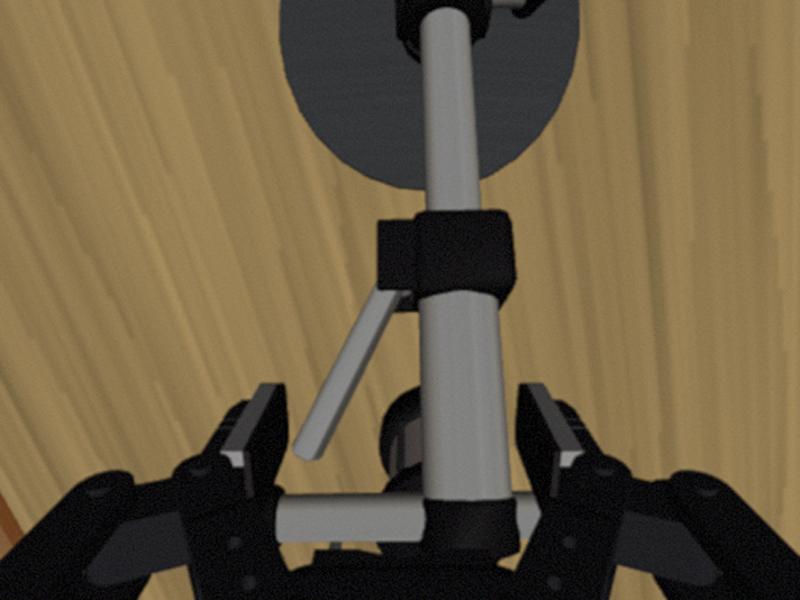

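Travel is now about 0.055 and no mark shows yet. I'll go another 5.5 mm.

>>> apply_moves:
  plan: [-0.002,0,-0.0015,0,0,0,-0.004,0,-0.003,0,0,0,-0.0045,0,-0.003,0,0,0,-0.0045,0,-0.003,0,0,0]

```text
clock: 12.13
eef_pos: [0.5855, 0.0389, 0.18]
tool_rot: [-0.621, 0.784, -0.001, -0.002]
ft_force: [-3.5, -6.5, 4.3]
grip_width: 0.0699
```

Run:
```python
from h import *
shots('10',top=None,wrist=(220,100,340,190),side=(230,150,290,240))
T=tool();c=optics.camera('wrist');W=T@c["tool_from_camera"];print(T.round(4))
g=c['pixels'].max(2)
for x in(274,280,286,292,298,304,315,322):print(x,g[120:146,x])
r=134.3
print("wrist travel by collar row",travel(134.3,c,W))
print("mark lower/mid rows", [proj(c,Tm+(-.085+d)*ax+up*.009,W).round(1) for d in(.055,.06)], "collar corner",proj(c,collar(.06),W))
s=optics.camera("side");gs=s["pixels"].max(2)
for x in (256,257,258,259):print(gs[165:205,x])
print([proj(s,Tm+(-.085+d)*ax+up*u).round(1) for d,u in((.055,.0),(.06,0),(.065,0),(.06,.015),(.06,-.015),(.086,.015))])
```

```text
12.23 [0.5856 0.0389 0.18  ] [-3.7 -6.8  4.2] 0.0698
[[-2.280e-01 -9.737e-01 -1.000e-03  5.856e-01]
 [-9.737e-01  2.280e-01 -4.000e-03  3.890e-02]
 [ 4.100e-03  1.000e-04 -1.000e+00  1.800e-01]
 [ 0.000e+00  0.000e+00  0.000e+00  1.000e+00]]
274 [90 91 89 91 87 88 88 88 86 84 90 81 65 42 21 10 15 24 19 13  5 17 20 16
 22 17]
280 [128 127 129 125 127 129 128 128 125 108  64  26  11  14  23   6  21  18
  20  15  17  13  20  24  17   6]
286 [130 128 131 127 130 126 131 125  85  35  12  18  13  15   4  19  16  19
  15  14  27  12  28  20  19  20]
292 [126 129 126 128 130 128 129 111  65  27  22  13  36  59  44   9  14  22
  11  20  17  14  14  17  11   8]
298 [130 132 133 133 134 131 136 129  89  35  14   7  23  30  23  15   3  22
  21  14  22  22  18  19  24  23]
304 [120 120 122 123 123 124 125 123 127 114  79  35  12  19  15  14   8  14
  19  18  25  18  18  21  23  20]
315 [143 143 143 141 142 144 141 142 143 144 138 142 137 101  49  11  22  13
  10  20  18  23  17  16  15  14]
322 [146 148 146 149 146 146 145 146 149 149 148 145 149 142 101  46   9  19
  18  21  17  14  22  12  17  
[... 255 characters left out ...]
172 172 172 173 172 172 172 171 171 170 171 171 171
 171 170 170 170]
[170 170 170 172 164 133  82  47  45  48  49  50  49  46  39  46  63  76
 121 160 173 172 172 171 173 171 172 173 172 172 172 172 173 172 171 173
 172 172 172 173]
[169 170 170 171 164 133  82  47  45  48  47  47  46  44  38  36  46  67
 116 158 171 172 171 171 171 171 169 171 171 170 171 171 170 171 171 170
 171 171 172 171]
[168 168 169 170 163 132  82  48  45  47  46  46  45  43  33  26  27  50
 103 152 168 169 168 167 167 168 169 168 169 169 169 170 170 170 169 170
 170 171 171 170]
[array([257.2, 184.3]), array([257.1, 182.3]), array([257.1, 180.3]), array([257.5, 179.7]), array([256.7, 184.7]), array([257.2, 169.3])]
```

View pics/wrist10.png

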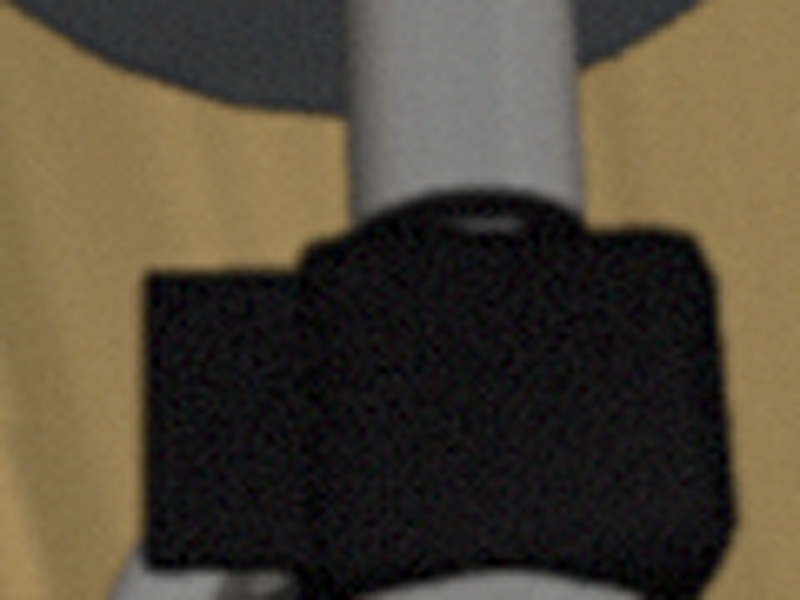

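View pics/side10.png

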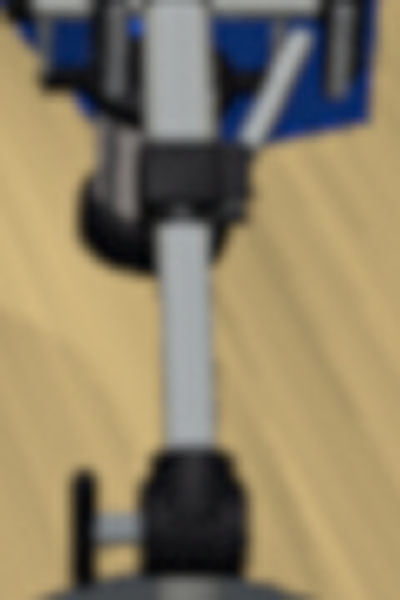

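The black band's curved edge is now visible just below the collar: the wrist view shows it about 5 rows clear, and my 0.0604 travel estimate matches. The small grey spot at (490,222) looks like a highlight on the band; a fully exposed band would be about 19 rows wide. Now I'll hold the push, centre the tool on tube and lever, and begin closing.

>>> apply_moves:
  plan: [0,0.002,0,0,0,0,0,0.004,0,0,0,0,0,0.006,0,0,0,0,0,0.006,0,0,0,0]
  grip: 0.062

```text
clock: 12.67
eef_pos: [0.5837, 0.0401, 0.181]
tool_rot: [-0.621, 0.784, -0.004, 0.002]
ft_force: [6.2, -6.3, 0.7]
grip_width: 0.0621
```

>>> apply_moves:
  plan: [0,0.002,0,0,0,0,0,0.004,0,0,0,0,0,0.0065,0,0,0,0,0,0.0065,0,0,0,0]
  grip: 0.05

```text
clock: 13.0
eef_pos: [0.5785, 0.0408, 0.1819]
tool_rot: [-0.621, 0.784, -0.006, 0.002]
ft_force: [7.0, -9.4, 2.4]
grip_width: 0.0505
```

Run:
```python
from h import *
shots('11',top=None,side=None)
T=tool();c=optics.camera('wrist');W=T@c["tool_from_camera"];print(T.round(4))
g=c['pixels'].max(2)
for x in(255,275,300):print(x,g[115:150,x])
print("tube in tool",T[:3,:3].T@(Tm+.06*ax-T[:3,3]))
for x in(310,318):
  r=np.where(g[100:160,x]<70)[0];print(x,r[:1]+100,travel(r[0]+99.7,c,W))
```

```text
13.05 [0.5786 0.0408 0.1819] [ 6.4 -8.4  2.3] 0.0499
[[-0.2291 -0.9733  0.0107  0.5786]
 [-0.9734  0.2291 -0.0056  0.0408]
 [ 0.003  -0.0117 -0.9999  0.1819]
 [ 0.      0.      0.      1.    ]]
255 [ 71 129 155 158 155 156 156 158 157 158 157 159 160 157 159 161 162 155
 123  66  22  11  16  22  11  14  13  13  20  26  14   8  27  18  16]
275 [131 130 132 131 130 128 131 130 131 134 132 113  71  26  13  21  19  37
  39  28  19  12  15  22  20  17  11  17  15  22  24  19  22  20  28]
300 [149 154 156 151 153 151 151 151 157 154 153 151 154 150 151 154 151 128
  73  29   7   8  10  22  13  16  18  21  19  15  19  18  23  20  27]
tube in tool [-0.01847899  0.00951298 -0.03169419]
310 [100] 0.0426Traceback (most recent call last):
  File "<stdin>", line 8, in <module>
IndexError: index 0 is out of bounds for axis 0 with size 0
```

View pics/wrist11.png

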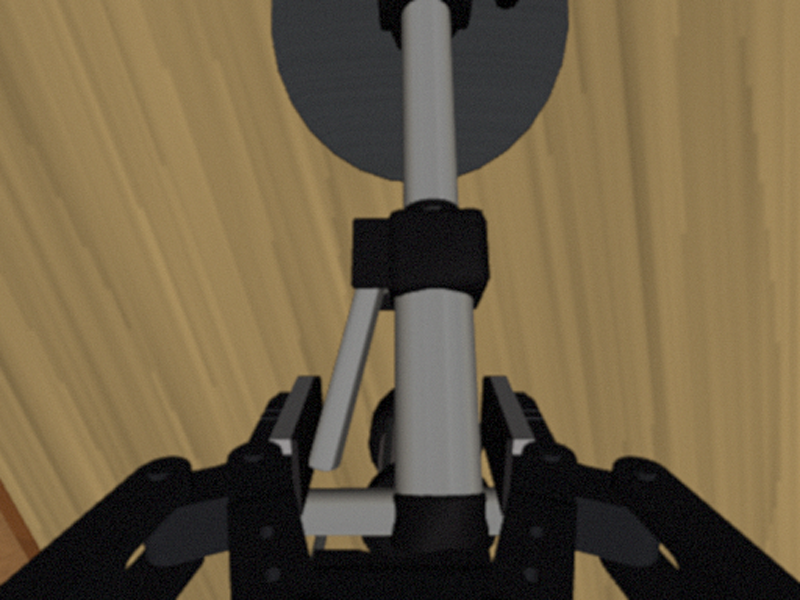

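The lever is swinging in, the tube is still on the T-bar push and the collar is unmoved. I'll close fully now.

>>> apply_moves:
  plan: [0,0,0,0,0,0,0,0,0,0,0,0,0,0,0,0,0,0,0,0,0,0,0,0,0,0,0,0,0,0,0,0,0,0,0,0,0,0,0,0,0,0,0,0,0,0,0,0,0,0,0,0,0,0]
  grip: 0.0

```text
clock: 13.85
eef_pos: [0.5723, 0.041, 0.1814]
tool_rot: [-0.622, 0.783, -0.002, -0.003]
ft_force: [-9.5, -8.7, 11.5]
grip_width: 0.0304
```

Run:
```python
from h import *
shots('12',top=None,side=(220,110,310,230))
T=tool();c=optics.camera('wrist');W=T@c["tool_from_camera"];print(T.round(4))
cv2.imwrite("pics/wz12.png",cv2.resize(c["pixels"][100:190,210:330,::-1],None,fx=6,fy=6,interpolation=cv2.INTER_CUBIC))
g=c['pixels'].max(2)
for x in(260,270,280,290,300):print(x,g[115:145,x])
print("tube in tool",T[:3,:3].T@(Tm+.06*ax-T[:3,3]))
for r in(130,132,134,136):print(r,travel(r,c,W))
print("mark low row",proj(c,Tm+(-.085+.055)*ax+up*.009,W))
```

```text
13.95 [0.5722 0.0409 0.1814] [-10.1  -9.4  11.4] 0.0305
[[-2.269e-01 -9.739e-01 -1.900e-03  5.722e-01]
 [-9.739e-01  2.269e-01 -5.800e-03  4.090e-02]
 [ 6.000e-03  5.000e-04 -1.000e+00  1.814e-01]
 [ 0.000e+00  0.000e+00  0.000e+00  1.000e+00]]
260 [128 130 131 129 127 130 126 130 131 127 130 127 131 130 108  64  24  33
  24  15  16  12  22  16  28  17  14  20  16  23]
270 [133 132 132 133 131 132 130 134 131 129 134 135 132 137 126  87  32  23
  16   6  14  20  15  23  21  18  20  21  12  17]
280 [ 69  86 104 112 120 115 117 114 107 105 109 106 107 107 108 105 101  71
  33  10  15  20  19   5  19  23  19  14  21  22]
290 [150 150 151 151 153 153 147 146 151 148 148 148 148 149 149 150 145 114
  58  23  16  21  21  13  17  22  11  24  19  19]
300 [143 141 145 140 142 140 144 138 141 140 140 140 139 140 139 143 141 142
 141 138 142 143 145 145 144 146 147 147 148 146]
tube in tool [-0.01970167  0.00368251 -0.03214131]
130 0.0572
132 0.0582
134 0.059300000000000005
136 0.060300000000000006
mark low row [264.59183242 131.90310542]
```

View pics/wrist12.png

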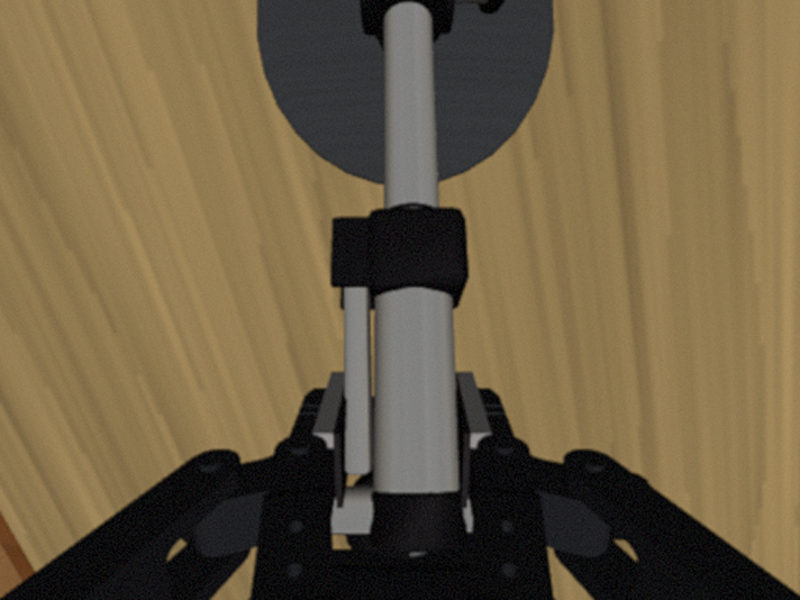

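View pics/wz12.png

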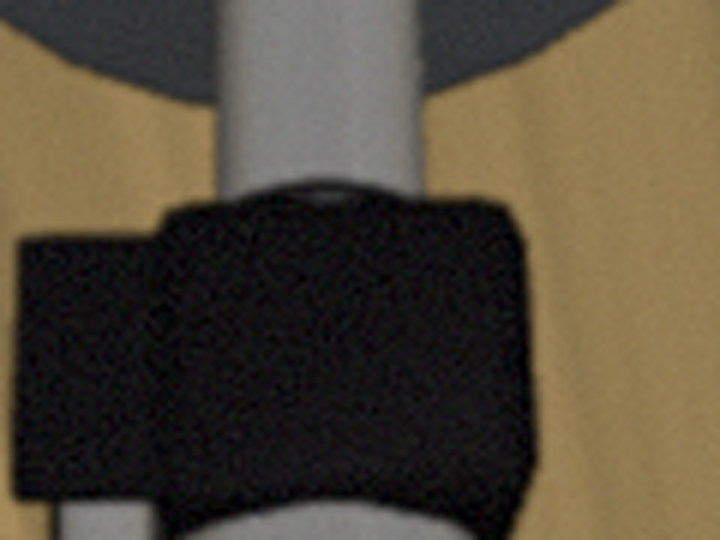

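View pics/side12.png

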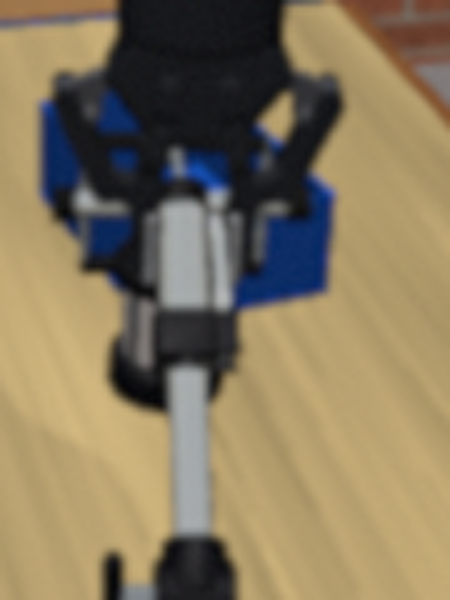

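The lever looks parallel to the tube, the pads bear on both, and the black band shows just below the collar. I'll check the lever angle numerically and confirm it holds still.

>>> apply_moves:
  plan: [0,0,0,0,0,0,0,0,0,0,0,0,0,0,0,0,0,0,0,0,0,0,0,0,0,0,0,0,0,0,0,0,0,0,0,0]

```text
clock: 14.5
eef_pos: [0.5722, 0.041, 0.1814]
tool_rot: [-0.622, 0.783, -0.002, -0.003]
ft_force: [-9.7, -8.8, 11.8]
grip_width: 0.0305
```

Run:
```python
from h import *
shots('13',side=None,top=(170,130,310,230),wrist=(190,110,310,310))
T=tool();c=optics.camera('wrist');W=T@c["tool_from_camera"]
g=c['pixels'].max(2)
for th in(0,.05,.1):
  out=[]
  for L in(.02,.058):
    p=lambda o:proj(c,Tm+(-.085+.06+.014+L*np.cos(th))*ax+n*(.0175+L*np.sin(th)+o)+up*.008,W)
    out.append((p(.0035).round(1),p(-.0035).round(1)))
  print(th,out)
for r in(195,215,235,255,275,290): print(r,"".join(f"{v:4d}" for v in g[r,210:300:2]))
print("tube edges pred",[(proj(c,Tm+(-.025+L)*ax+n*.012,W).round(1),proj(c,Tm+(-.025+L)*ax-n*.012,W).round(1)) for L in(.034,.07)])
```

```text
14.6 [0.5723 0.0409 0.1814] [-9.9 -8.8 12. ] 0.0304
0 [(array([219.2, 210.7]), array([234.7, 210.6])), (array([216.4, 299.5]), array([233.2, 299.5]))]
0.05 [(array([217. , 210.7]), array([232.5, 210.6])), (array([209.5, 299.4]), array([226.3, 299.3]))]
0.1 [(array([214.8, 210.5]), array([230.3, 210.4])), (array([202.5, 298.9]), array([219.3, 298.8]))]
195  154 158 152 138  45  84 123 130 137 135 134 138 110  50  17  64  96 110 117 125 131 129 131 129 129 128 130 129 127 128 134 133 131 128 126 126 131 128 111  94  30  40 129 148 146
215  147 146 148 156 157 119 123 130 135 135 132 134 113  71 143  84  94 110 117 123 127 131 129 130 130 129 128 128 128 129 131 132 130 130 127 130 132 129 119 101 114 147 147 145 146
235  146 153 151 149 149 118 121 127 132 133 138 132 128  68 128  80  92 108 121 120 130 130 127 128 129 131 130 130 127 129 131 132 132 131 130 126 129 129 123 112  97 148 154 153 145
255   61  60  59  60  40  28 115 128 129 132 134 131 133  71  35  69  98 109 119 122 127 128 129 126 131 130 130 130 127 130 130 132 133 129 129 127 128 125 126 114 102  36  13  49  62
275   61  57  17  15  15  47 120 129 134 134 134 132 135  82  46  77  98 111 118 121 131 130 130 127 129 131 129 131 127 129 128 133 133 129 131 126 126 128 131 119 106  69   7  12   0
290   10  15  34  39  15  55 123 129 131 134 131 134 132  92  47  73  96 110 121 122 128 128 130 127 127 129 129 128 128 131 127 133 135 130 130 130 126 126 129 124 114  84  12  20  42
tube edges pred [(array([240. , 214.7]), array([290.5, 214.4])), (array([239.2, 294.2]), array([293.5, 293.9]))]
```

View pics/wrist13.png

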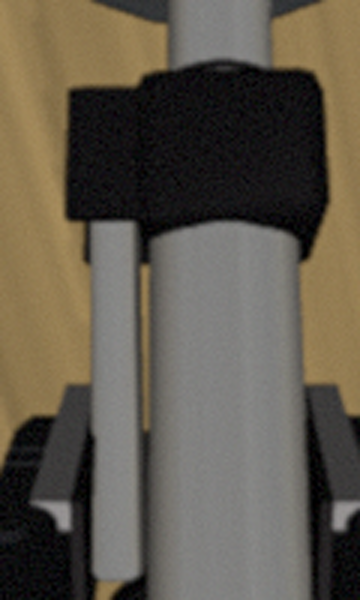

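View pics/top13.png

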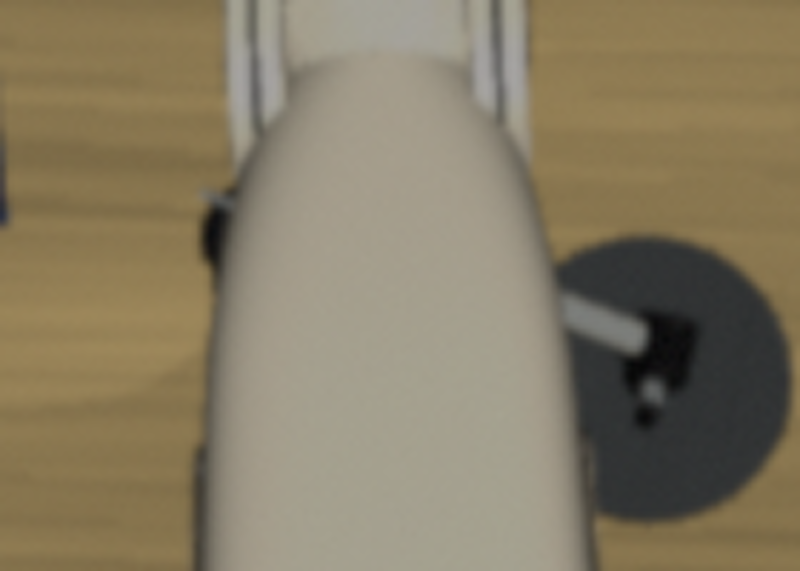

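The lever edges (220 to 236 px, constant along the blade) match the 0 rad prediction. The pose, forces and 30.5 mm grip are steady, and the lantern is still on the hook. I'm handing in.

```bash
python3 -c "
from h import *
print(bot.job_done())
shots('14',top=None,wrist=None)"
```

```text
the job is handed in; nothing more can be done
None
the job is handed in; nothing more can be done
```

I hung the lantern in the hook with the stand fully down and let go of it. I then raised the tube by the T-bar to the length mark and squeezed the cam lever shut there. The job was handed in at about 14.6 s with tube and lever still gripped.

**Last checks before hand-in:**
- **Travel:** the collar's lower edge is at about 0.059–0.060 m, on the black mark. The collar row alone gave 0.059 and the collar relative to the mark gave 0.060. The tube seems to have slipped back about 1 mm as the lever closed, still well within the 10 mm mark.
- **Lever:** its edges matched the prediction for 0 rad, so it is fully shut. The gripper read 30.5 mm against the 33 mm given; I put that down to the pads compressing.
- **Steadiness:** the pose did not move over the last 0.7 s, with a steady wrist force of about 18 N.
- **Lantern:** still on the hook in the last side and top views. The arm hid most of it in the top view.
- **Other items:** I kept the arm clear of the tape roll, carton and bin.

The picture I tried to take after handing in was refused, so nothing was checked after that point.

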